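# Switch on the suction table under a push-latch cover

## Task

The suction table's grey switch box on the bench has a white push-latch cover: press the cover so that it springs open, press the raised near end of the larger of the two rocker switches inside until it is fully over, then push the cover back down and press it home so that it stays latched shut by itself. Leave the smaller rocker as it is and the things lying about where they are; this is all pressing and pushing, so pick nothing up.

Things in the scene. Friction and masses are not known exactly. Their poses are not given: they have to be found in the camera images.
- switch_box: grey metal box fixed to the bench, 170 (its x) x 200 (its y) mm, walls 54 mm high, 8 to 12 mm thick, inner floor 8 mm above the bench. Origin: centre of its underside; its -x side is the near side, where the cover opens; z up; turned by up to 0.4 rad. The grey block inside at the middle of the near wall (28 x 40 mm, to 44 mm above the bench) is the latch: not to be pressed.
- cover (a joint): angle of the white cover: 0 latched shut and flat, grows to 1.55 rad open (upright). Pressing the shut cover in to its stop (-0.06 rad) and letting go releases it: a spring swings it open in about 1 s, so move out of its way. Swung down and pressed to the stop again and let go, it rests latched at 0. A press well short of it changes nothing; one more full press reopens it.
- hinge (a point): middle of the cover's hinge line, 65 mm from the box's origin along the box's +x, 56 mm above the bench; fixed to the box, same axes as the box. The cover turns about the box's y axis there; its outer face lies 6 mm from the hinge line. The spring opens it with 0.07 to 0.15 N m (1 to 2 N at 100 mm from the hinge).
- cover_press (a point): point to press on the cover's outer face, on its middle line 100 mm from the hinge, 62 mm above the bench when shut; moves with the cover. Its z axis is the cover's outward normal, its -x points to the free edge. Pressed to the stop it goes down 6 mm; about 2 N on the way, 5 to 6 N is plenty at the stop.
- cover_edge (a point): middle of the cover's free edge, on the outer face, 137 mm from the hinge; moves with the cover. The cover is a plate 178 mm wide and 6 mm thick, its top 8 mm above the box's walls when shut; upright, its edge is 193 mm above the bench. To shut it, push its outer (then far) face down towards the near side.
- big_rocker (a joint): the larger black rocker switch inside the box, 52 (box x) x 38 mm in a grey bezel, on either the left or the right side of the box. 0 = off (near end raised, the slab tilted 0.2 rad), 0.40 rad = fully on (near end down); it stays where it is left; about 3 N to move at its near end.
- big_rocker_press (a point): where to press the larger rocker: over its near end, 18 mm from its pivot, on the surface of the rocker when off (about 36 mm above the bench). Fixed to the bezel, it does not move with the rocker; fully on, the surface there is about 7 mm lower.
- small_rocker (a joint): the smaller black rocker, 34 x 22 mm, on the other side, 100 mm from the larger; 0 = off; must stay off (below 0.1 rad)
- small_rocker_press (a point): near end of the smaller rocker, as above but 9 mm from its pivot; not to be pressed
- weight_a: blue round bookbinder's weight, 76 mm across, 21 mm high, loose bystander beside the box; origin: centre of its underside
- weight_b: second such weight on the other side, loose bystander; origin: centre of its underside
- jar_a: white jar with black cap, 48 mm across, 55 mm high, loose bystander beside the box; origin: centre of its underside
- jar_b: smaller white jar with black cap, 42 mm across, 50 mm high, loose bystander close behind the box; origin: centre of its underside
- bone_folder: flat off-white folder, 160 x 20 x 6 mm, loose bystander; origin: centre of its underside
- ruler: steel ruler, 200 x 28 x 4 mm, loose bystander; origin: centre of its underside
- brush: brush 170 mm long, loose bystander lying in front of the box; origin: centre of its underside
- eraser: white block 50 x 22 x 13 mm, loose bystander; origin: centre of its underside

How it is judged:
By the outcome, as a careful person would: the job done as asked, in the order asked, and still so for the second after the job is handed in, with the robot touching nothing.
It also fails if it takes over 54 s, if anything falls off the work surface, if the arm or the gripper's body presses on something with over 40 N, if the wrist force passes 120 N, or if a joint passes its speed limit or range.

## Robot

A 7-joint arm with a two-finger parallel gripper is mounted at the origin on the work surface. World frame = base frame: x ahead of the robot, y to its left, z up, the work surface at z = 0. Lengths are in m, angles in rad, forces in N, time in s.
With the tool pointing down it reaches from about 0.425 to 0.875 m from the base axis. Payload 4.7 kg.
Tool frame: the origin (TCP) lies midway between the tips of the shut fingers; the grasp point (between the pads) lies 19 mm behind it; x points along the fingers, z is the direction in which the jaws open and shut, and the axes are right-handed (so a half turn about x gives the same grasp; the last joint's range is limited). The gripper opens to 85 mm and grips with 20 to 120 N. Pads are 22 mm wide; open, the fingers measure 114 mm over their backs; the gripper's body (76 mm by 85 mm) begins 54 mm behind the grasp point. The pads swing forward as they close: fully open they stand 13 mm farther back than shut.
Start: joints at [1.362, 0.321, -0.07, 1.45, 0.023, 1.371, -0.057], TCP at [0.144, -0.634, 0.231] pointing down, gripper open.
Joint ranges: [-2.86, 2.86], [-0.3, 2.09], [-1.38, 1.24], [0.06, 2.45], [-1.56, 4.7], [0.09, 2.05], [-2.69, 2.69]. Speed limits (rad/s): [2.57, 2.57, 3.14, 3.14, 3.14, 3.14, 3.14].

## Interface

Orientations are given as a unit quaternion [x, y, z, w].
In Python, from plant import manip gives the robot as it stands. Calls block until the motion is done:
- manip.move_ptp(position, orientation): joint-space move of the TCP to a pose.
- manip.move_l(position, max_speed=0.15, attitude=None): straight line of the TCP; attitude=None keeps the orientation; max_speed is the mean speed in m/s.
- manip.movej(angles): joint-space move.
- manip.gripper_to(opening): finger opening in m; the grip force is fixed at half the most; returns when the fingers have stopped.
- manip.pause(seconds).
- manip.inverse_kinematics(position, orientation): joint angles nearest the present ones, or None.
- manip.read_camera(name): name is "scene" or "top" or "wrist"; returns a dict with "img" (480x640x3 uint8, red, green, blue), "depth" (480x640 float32, m along the optical axis (not along the pixel's ray), 0 where there is no reading), "mtx" (3x3 intrinsics, pixels), "R" (3x3) and "t" (3): a world point X has camera coordinates R X + t. Camera axes: x right, y down, z forward; pixel columns grow to the right and rows downward; lengths in m; the calibration is good to about 2 mm. A picture is of the moment at which its call begins.
A pose or a line that the arm cannot do raises manip.PlanningError and nothing moves.
- manip.finish_job(): hands the job in, once; it reports no verdict.
Trained networks look in a picture, given as the dict that the camera call returned (one of the last four; its "shot" number tells which), for a name from the list of things; names that differ only in an ending like _2 or _b are one class to them, and where a whole thing is asked for, a point or a joint stands for the part that bears it (a point fixed in the world has none). Each returns a list of dicts, best first, with "p" (0 to 1); they miss things now and then, are a little off and sometimes report something else, mostly with a low value. They report only what shows in the picture. A call takes as long as a camera call.
- manip.silhouettes(picture, label): "region" (480x640 bool, what is visible of it) and "at" ([column, row] in pixels, amid what is visible of it).
Readings, each from a call of its own:
- manip.get_clock(): time.
- manip.get_joints(): joint angles.
- manip.get_qvel(): joint speeds.
- manip.get_joint_torque(): joint torques, N m.
- manip.get_eef_pos(): TCP position.
- manip.get_ee_rot(): TCP orientation.
- manip.get_contact_force(): force on the tool from outside, world axes, zero at the start.
- manip.get_torque(): the same for the moment, N m.
- manip.get_gripper_width(): finger opening in m.
Only numpy, scipy, OpenCV 4.12 (cv2) and the standard library are available. Lean on these libraries where they do the work, as an engineer would, in place of code of your own. Each camera call takes 0.05 s, during which the arm holds its last target. There are 200 camera calls.

## Working session

There is one attempt and no reset: what is moved stays moved. The work goes in short steps, each a Python script; the robot and the scene stay as the last script left them, time stands still between calls to the robot, and variables do not carry over. Pictures are saved under pics/ and viewed, about 8 in all and at most 12, crops included, and the job is handed in when it is done.

```bash
ls; mkdir -p pics; cat > h.py <<'E'
import numpy as np, cv2
from plant import manip
def pts(c,mask=None):
    d=c["depth"]; m=d>0
    if mask is not None: m&=mask
    v,u=np.nonzero(m); z=d[v,u]
    K=c["mtx"]; P=np.stack([(u-K[0,2])/K[0,0]*z,(v-K[1,2])/K[1,1]*z,z],1)
    return (P-c["t"])@c["R"]
def save(c,n): cv2.imwrite(f"pics/{n}.png",c["img"][:,:,::-1])
E
python3 - <<'E'
from h import *
for n in("top","scene"):
    c=manip.read_camera(n); save(c,n+"0")
    np.savez(n+"0.npz",**{k:c[k] for k in("img","depth","mtx","R","t")})
    print(n,"cam at",-c["R"].T@c["t"])
    for l in("switch_box","cover","weight_a","jar_a","jar_b","bone_folder","ruler","brush","eraser"):
        for r in manip.silhouettes(c,l)[:2]:
            if r["p"]<.3: continue
            P=pts(c,r["region"]); print(l,round(r["p"],2),r["at"],np.median(P,0).round(3),"top",np.percentile(P[:,2],95).round(3))
            if l=="cover":
                T=P[abs(P[:,2]-.062)<.008]; print(cv2.minAreaRect(T[:,:2].astype(np.float32)),len(T),len(P))
print(manip.get_clock(),manip.get_ee_rot())
E
```

```text
pics
top cam at [0.45826405 0.04124613 0.85920162]
switch_box 0.74 [196.0, 251.4] [0.493 0.29  0.006] top 0.009
switch_box 0.65 [314.0, 223.3] [0.546 0.048 0.062] top 0.064
cover 0.69 [316.4, 224.8] [0.544 0.048 0.062] top 0.065
((0.5445364117622375, 0.04772160202264786), (0.13702131807804108, 0.17755435407161713), 6.47292947769165) 6989 6993
weight_a 0.92 [402.8, 243.1] [ 0.513 -0.12   0.018] top 0.022
weight_a 0.91 [235.3, 245.5] [0.504 0.204 0.018] top 0.022
jar_a 0.95 [394.1, 183.9] [ 0.627 -0.098  0.054] top 0.057
jar_a 0.59 [273.0, 169.3] [0.651 0.134 0.05 ] top 0.052
jar_b 0.95 [394.1, 183.9] [ 0.627 -0.098  0.054] top 0.057
jar_b 0.59 [273.0, 169.3] [0.651 0.134 0.05 ] top 0.052
bone_folder 0.84 [194.5, 249.1] [0.497 0.29  0.006] top 0.009
ruler 0.75 [454.5, 230.5] [ 0.549 -0.219  0.005] top 0.007
brush 0.83 [315.8, 302.0] [0.401 0.044 0.019] top 0.022
eraser 0.56 [240.7, 289.2] [0.422 0.19  0.013] top 0.016
scene cam at [ 1.44413433 -0.08690737  0.69200083]
switch_box 0.93 [333.6, 261.6] [0.587 0.04  0.062] top 0.067
cover 0.9 [335.2, 248.0] [0.552 0.047 0.065] top 0.067
((0
[... 168 characters left out ...]
0.025
weight_a 0.87 [391.3, 252.4] [0.515 0.203 0.021] top 0.025
jar_a 0.69 [271.0, 284.7] [ 0.647 -0.1    0.041] top 0.059
jar_a 0.65 [381.8, 288.4] [0.669 0.133 0.039] top 0.054
jar_b 0.69 [271.0, 284.7] [ 0.647 -0.1    0.041] top 0.059
jar_b 0.65 [381.8, 288.4] [0.669 0.133 0.039] top 0.054
bone_folder 0.9 [426.6, 250.9] [0.506 0.29  0.009] top 0.012
bone_folder 0.6 [259.9, 260.3] [ 0.522 -0.12   0.02 ] top 0.025
ruler 0.75 [220.9, 277.1] [ 0.567 -0.216  0.007] top 0.01
ruler 0.66 [332.9, 247.3] [0.552 0.046 0.065] top 0.067
brush 0.54 [324.3, 224.4] [0.397 0.045 0.023] top 0.025
eraser 0.58 [383.2, 231.4] [0.429 0.19  0.016] top 0.019
1.0 [ 0.44128346  0.55249297 -0.4413267   0.55249541]
```

View pics/top0.png

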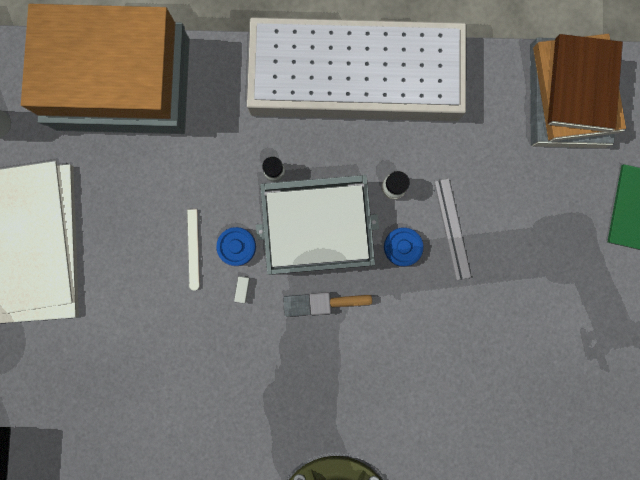

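View pics/scene0.png

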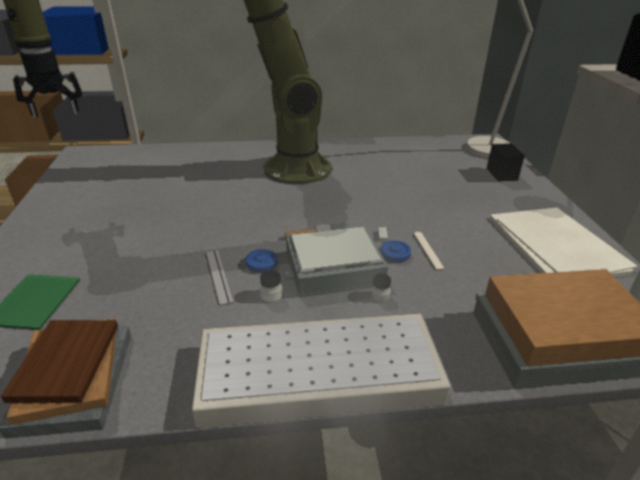

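The top view shows the box at about (316, 226), with the cover shut and its near edge at row 268. The brush lies in front at (330, 302), the weights are at (236, 246) and (404, 246), and the jars are behind at (273, 168) and (396, 184). The scene view agrees, so box yaw is about +0.112 rad. I'll press the cover now.

```bash
cat >> h.py <<'E'
from scipy.spatial.transform import Rotation as Ro
yaw=0.112; ux=np.array([np.cos(yaw),np.sin(yaw),0]); uy=np.array([-ux[1],ux[0],0]); uz=np.array([0,0,1.])
H=np.r_[0.5447,0.0477,0]+0.0685*ux; O=H-0.065*ux      # hinge, origin (on bench)
def quat(sg):
    x=-uz; z=sg*uy; return Ro.from_matrix(np.stack([x,np.cross(z,x),z],1)).as_quat()
def best(p):
    j=np.array(manip.get_joints()); o=[]
    for sg in(1,-1):
        q=manip.inverse_kinematics(p,quat(sg))
        if q is not None:o.append((abs(np.array(q)-j).max(),sg))
    return min(o)[1] if o else None
def rel(x,y,z): return O+x*ux+y*uy+z*uz
def press(p,zmin,F,step=.001,speed=.03):
    """step down until force rises by F; returns z,log"""
    f0=manip.get_contact_force()[2]; log=[]; z=p[2]
    while z>zmin:
        z-=step; manip.move_l([p[0],p[1],z],max_speed=speed)
        f=manip.get_contact_force()[2]-f0; log.append((round(z*1e3,1),round(manip.get_eef_pos()[2]*1e3,1),round(f,1)))
        if f>F: break
    return log
E
python3 - <<'E'
from h import *
p=rel(-.035,0,.12); sg=best(p); print(sg,p,O)
manip.gripper_to(0.0); print(manip.get_clock(),manip.get_gripper_width())
manip.move_ptp(p,quat(sg)); print(manip.get_clock(),manip.get_eef_pos())
manip.move_l(rel(-.035,0,.067),max_speed=.1); t=manip.get_clock()
print(t,manip.get_contact_force())
print(press(rel(-.035,0,.067),.051,4.5,.0015,.05),manip.get_clock())
E
```

```text
1 [0.51339736 0.04417937 0.12      ] [0.54817807 0.04809118 0.        ]
1.7667 4.713564445260811e-05
4.5167 [0.51368272 0.0431248  0.11999865]
5.2 [-0.02533614 -0.16873745  0.62244828]
[(np.float64(65.5), np.float64(65.9), np.float64(-0.6)), (np.float64(64.0), np.float64(64.0), np.float64(-1.2)), (np.float64(62.5), np.float64(62.4), np.float64(-0.6)), (np.float64(61.0), np.float64(61.1), np.float64(1.1)), (np.float64(59.5), np.float64(59.5), np.float64(2.0)), (np.float64(58.0), np.float64(57.9), np.float64(0.9)), (np.float64(56.5), np.float64(56.4), np.float64(1.2)), (np.float64(55.0), np.float64(56.0), np.float64(11.0))] 7.2
```

```bash
python3 - <<'E'
from h import *
manip.move_l(rel(-.05,0,.30),max_speed=.35)
print(manip.get_clock(),manip.get_contact_force())
manip.pause(.5)
c=manip.read_camera("top"); save(c,"top1")
for l in("big_rocker","small_rocker","cover"):
    for r in manip.silhouettes(c,l)[:2]: print(l,r["p"],r["at"],(np.array(np.median(pts(c,r["region"]),0))).round(3))
w=manip.read_camera("wrist"); save(w,"wrist1")
for l in("big_rocker","small_rocker"):
    for r in manip.silhouettes(w,l)[:2]:
        P=pts(w,r["region"])-O; B=np.stack([P@ux,P@uy,P[:,2]],1)
        lo,hi=np.percentile(B,2,0),np.percentile(B,98,0); print(l,round(r["p"],2),r["at"],"box-frame",np.median(B,0).round(4),lo.round(4),hi.round(4))
cv2.imwrite("pics/both1.png",np.vstack([c["img"][130:330,160:480],w["img"][::2,::2]])[:,:,::-1])
print(manip.get_clock())
E
```

```text
8.05 [-0.25638413  0.48620807 -0.23962062]
big_rocker 0.61 [368.3, 224.0] box-frame [-0.0133  0.0513  0.033 ] [-0.0368  0.0331  0.0271] [0.0138 0.0697 0.0381]
small_rocker 0.84 [277.3, 224.5] box-frame [-0.0132 -0.0477  0.0327] [-0.028  -0.0585  0.0284] [ 0.0048 -0.0372  0.0362]
small_rocker 0.37 [362.0, 338.4] box-frame [0.0644 0.0233 0.1286] [ 0.0581 -0.0846  0.0623] [0.0661 0.0883 0.1865]
8.9
```

View pics/both1.png

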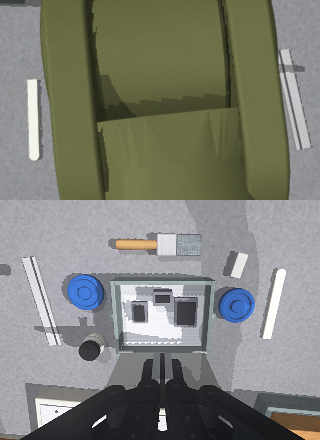

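The picture shows the cover upright. The larger rocker is on the box's +y side, at about (185, 312) in the composite, and the smaller one is at (139, 312).

```bash
cat >> h.py <<'E'
def quatl(sg,lean):  # lean>0: body leans to the near side
    x=np.sin(lean)*ux-np.cos(lean)*uz; z=sg*uy; return Ro.from_matrix(np.stack([x,np.cross(z,x),z],1)).as_quat()
E
python3 - <<'E'
from h import *
p=rel(-.026,.0513,.06)
for L in(.2,.12,0):
    ok=manip.inverse_kinematics(p,quatl(1,L)) is not None; print(L,ok)
    if ok: break
manip.move_l(rel(-.026,.0513,.14),max_speed=.2,attitude=quatl(1,L))
manip.move_l(rel(-.026,.0513,.042),max_speed=.1)
print(manip.get_clock(),manip.get_contact_force())
print(press(rel(-.026,.0513,.042),.0255,9,.0015,.05),manip.get_clock())
manip.move_l(rel(-.026,.0513,.10),max_speed=.2)
manip.move_l(rel(-.05,0,.30),max_speed=.3,attitude=quat(1))
w=manip.read_camera("wrist"); save(w,"wrist2")
for l in("big_rocker","small_rocker"):
    for r in manip.silhouettes(w,l)[:1]:
        P=pts(w,r["region"])-O; B=np.stack([P@ux,P@uy,P[:,2]],1); m=np.median(B,0)
        B=B[(abs(B[:,0]-m[0])<.02)&(abs(B[:,1]-m[1])<.012)]
        print(l,r["p"],r["at"],m.round(4),"slope dz/dx",np.polyfit(B[:,0],B[:,2],1))
cv2.imwrite("pics/w2c.png",cv2.resize(w["img"][140:290,200:440],None,fx=2,fy=2)[:,:,::-1])
print(manip.get_clock())
E
```

```text
0.2 True
11.0333 [1.40831016 0.17774428 0.45968256]
[(np.float64(40.5), np.float64(40.8), np.float64(-1.1)), (np.float64(39.0), np.float64(38.9), np.float64(0.6)), (np.float64(37.5), np.float64(37.5), np.float64(0.8)), (np.float64(36.0), np.float64(35.9), np.float64(0.5)), (np.float64(34.5), np.float64(34.4), np.float64(1.2)), (np.float64(33.0), np.float64(32.8), np.float64(0.2)), (np.float64(31.5), np.float64(31.3), np.float64(-0.3)), (np.float64(30.0), np.float64(29.9), np.float64(-0.5)), (np.float64(28.5), np.float64(29.1), np.float64(9.2))] 13.2833
big_rocker 0.72 [369.1, 227.2] [-0.0129  0.0518  0.0326] slope dz/dx [0.20441705 0.03525196]
small_rocker 0.96 [273.7, 227.1] [-0.0119 -0.0475  0.0326] slope dz/dx [-0.17282357  0.03049188]
14.7833
```

View pics/w2c.png

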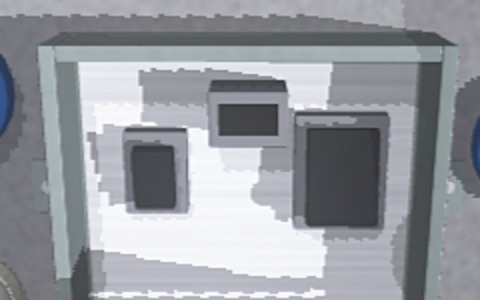

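The larger rocker is fully over, with its slope going from raised to +0.204. The smaller rocker is unchanged at about −0.17. Next I'll shut the cover from behind.

```bash
python3 - <<'E'
from h import *
manip.move_l(rel(.110,0,.30),max_speed=.3)
manip.move_l(rel(.110,0,.162),max_speed=.2)
print(manip.get_clock(),manip.get_contact_force())
r,w=.104,.011; out=[]
for th in np.r_[np.arange(1.5,.1,-.14),.03]:
    c,s=np.cos(th),np.sin(th)
    manip.move_l(rel(.065-r*c+.006*s+w,0,.056+r*s+.006*c),max_speed=.2)
    out.append((round(th,2),*np.round(manip.get_contact_force(),1)))
print(*out,manip.get_clock(),sep="\n")
manip.move_l(rel(-.035,0,.064),max_speed=.1)
print(manip.get_eef_pos(),manip.get_contact_force())
print(press(rel(-.035,0,.064),.0535,6,.0012,.05),manip.get_clock())
manip.pause(.2); print(manip.get_contact_force(),manip.get_eef_pos())
E
```

```text
16.4083 [0.5265065  0.27029497 1.9824156 ]
(np.float64(1.5), np.float64(6.5), np.float64(1.6), np.float64(-1.3))
(np.float64(1.36), np.float64(0.2), np.float64(0.6), np.float64(0.3))
(np.float64(1.22), np.float64(0.1), np.float64(0.8), np.float64(-0.1))
(np.float64(1.08), np.float64(0.7), np.float64(0.6), np.float64(0.6))
(np.float64(0.94), np.float64(0.9), np.float64(1.5), np.float64(-0.0))
(np.float64(0.8), np.float64(-0.2), np.float64(-0.1), np.float64(1.0))
(np.float64(0.66), np.float64(0.8), np.float64(0.4), np.float64(1.4))
(np.float64(0.52), np.float64(0.1), np.float64(0.6), np.float64(2.4))
(np.float64(0.38), np.float64(0.0), np.float64(-0.3), np.float64(1.6))
(np.float64(0.24), np.float64(-0.9), np.float64(0.3), np.float64(1.3))
(np.float64(0.03), np.float64(-1.3), np.float64(-0.8), np.float64(1.1))
19.2417
[0.51350412 0.04433812 0.0647466 ] [0.01368451 0.89025941 1.17092581]
[(np.float64(62.8), np.float64(63.0), np.float64(0.0)), (np.float64(61.6), np.float64(61.6), np.float64(0.9)), (np.float64(60.4), np.float64(60.4), np.float64(-1.0)), (np.float64(59.2), np.float64(59.1), np.float64(-0.0)), (np.float64(58.0), np.float64(57.9), np.float64(0.7)), (np.float64(56.8), np.float64(56.7), np.float64(1.2)), (np.float64(55.6), np.float64(56.1), np.float64(5.6)), (np.float64(54.4), np.float64(55.9), np.float64(15.1))] 21.4917
[-4.98633536 -0.1668904  16.11553187] [0.51344444 0.04417024 0.05592768]
```

```bash
python3 - <<'E'
from h import *
manip.move_l(rel(-.035,0,.09),max_speed=.1)
manip.move_l(rel(-.05,0,.30),max_speed=.3)
manip.pause(1.2)
w=manip.read_camera("wrist"); save(w,"wrist3")
for r in manip.silhouettes(w,"cover")[:2]:
    P=pts(w,r["region"])-O; B=np.stack([P@ux,P@uy,P[:,2]],1); B=B[abs(B[:,1])<.08]; m=np.median(B,0)
    print(r["p"],m.round(4),np.percentile(B,2,0).round(3),np.percentile(B,98,0).round(3),"slope",np.polyfit(B[:,0],B[:,2],1)[0])
manip.move_ptp([0.144,-0.634,0.231],[0.44128346,0.55249297,-0.4413267,0.55249541])
c=manip.read_camera("top")
for l in("weight_a","jar_a","bone_folder","ruler","brush","eraser","cover"):
    for r in manip.silhouettes(c,l)[:2]:
        if r["p"]>.4: print(l,round(r["p"],2),np.round(r["at"],1),np.median(pts(c,r["region"]),0).round(3))
cv2.imwrite("pics/end.png",np.vstack([c["img"][130:330,160:480],w["img"][::2,::2]])[:,:,::-1]); print(manip.get_clock())
E
```

```text
0.66 [-0.0096  0.0006  0.0628] [-0.071 -0.077  0.061] [0.062 0.077 0.064] slope 0.006657259670070335
weight_a 0.56 [234.3 243.8] [0.504 0.205 0.018]
jar_a 0.75 [275.6 168.4] [0.651 0.133 0.05 ]
jar_a 0.61 [394.9 187.1] [ 0.627 -0.098  0.055]
bone_folder 0.64 [192.2 249.8] [0.495 0.29  0.006]
ruler 0.81 [453.5 231.1] [ 0.549 -0.219  0.005]
brush 0.81 [315.6 302.1] [0.401 0.044 0.019]
eraser 0.84 [239.8 287.9] [0.422 0.19  0.013]
cover 0.79 [316.  226.6] [0.544 0.048 0.062]
27.4583
```

View pics/end.png

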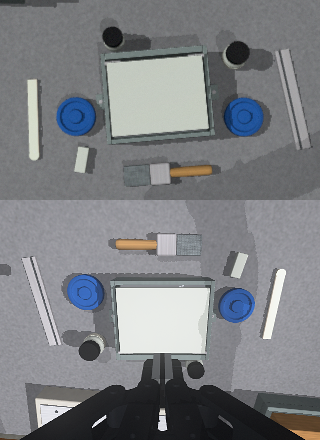

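The final picture shows the cover shut and flat at about (158, 93) in the composite, and the things around it where they were.

```bash
python3 -c "
from plant import manip
print(manip.finish_job())"
```

```text
the job is handed in; nothing more can be done
None
```

The job is done and handed in at about 27.5 s on the clock. I pressed the cover to its stop and it sprang open. I then pressed the larger rocker's near end fully over, swung the cover down from behind, pressed it to its stop and let go.

- **Rockers:** before closing, the larger rocker's slope read +0.204, which is fully on. The smaller one read −0.17, about as expected when off. I could not check them again once the cover was shut.
- **Cover:** more than 1 s after I let go, it lay flat at 62–63 mm with a slope of about 0.007 rad, so it is latched.
- **Things lying about:** all were within about 2 mm of their first positions, except one weight. The network did not report `weight_b` in the last top view, but the picture shows it in place.
- **Forces:** the two cover presses peaked at about 11 N and 16 N at the stop. That is more than the 5–6 N you suggested but well below the limits.

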